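# Swipe up the coffee portion bar

## Task

Set the brewer to its largest cup: run a fingertip lightly along the row of keys on the control bar, from the shortest key to the longest, so that each key goes part of the way down in its turn, and never press one hard against its stop. Finish with the finger still resting on the longest key, holding that key alone lightly down (the program ends while holding it). Only touch: leave the bar standing where it is and do not disturb the things around it.

Things in the scene. Friction and masses are not known exactly. Their poses are not given: they have to be found in the camera images.
- bar: the coffee brewer's control bar: a loose, weighted black bar (2 kg, on rubber feet) standing on the counter, 280 mm long (its x), 90 mm wide (its y), 40 mm high. Origin at the centre of its underside, z up. A row of five sprung aluminium keys, centres 46 mm apart, runs along its middle line; bar x points from the shortest key (the smallest cup) to the longest key (the largest cup). The bar may be turned any way.
- key1 (a joint): the first key of the row, 20 mm long across the bar (the shortest); value = how far it is pressed straight down, m: 0 up, 0.007 at its stop. It springs back by itself: it begins to give at about 1 N and takes about 1 N more for each mm (2 N at 1 mm, 8 N at the stop).
- key1_top (a point): middle of the top of key1, -92 mm along bar x, 48 mm above the counter when up; it goes down with the key. The top is a cylinder of radius 20 mm lying across the bar (32 mm wide along the row where it meets the bar, standing 8 mm above the bar's top), so a fingertip pushed 2 to 4 mm down can slide along the row from key to key and ride over each crest.
- key2 (a joint): the second key of the row, 30 mm long across the bar; value = how far it is pressed straight down, m: 0 up, 0.007 at its stop. It springs back by itself: it begins to give at about 1 N and takes about 1 N more for each mm (2 N at 1 mm, 8 N at the stop).
- key2_top (a point): middle of the top of key2, -46 mm along bar x, 48 mm above the counter when up; it goes down with the key. The top is a cylinder of radius 20 mm lying across the bar (32 mm wide along the row where it meets the bar, standing 8 mm above the bar's top), so a fingertip pushed 2 to 4 mm down can slide along the row from key to key and ride over each crest.
- key3 (a joint): the third key of the row, 40 mm long across the bar; value = how far it is pressed straight down, m: 0 up, 0.007 at its stop. It springs back by itself: it begins to give at about 1 N and takes about 1 N more for each mm (2 N at 1 mm, 8 N at the stop).
- key3_top (a point): middle of the top of key3, 0 mm along bar x, 48 mm above the counter when up; it goes down with the key. The top is a cylinder of radius 20 mm lying across the bar (32 mm wide along the row where it meets the bar, standing 8 mm above the bar's top), so a fingertip pushed 2 to 4 mm down can slide along the row from key to key and ride over each crest.
- key4 (a joint): the fourth key of the row, 50 mm long across the bar; value = how far it is pressed straight down, m: 0 up, 0.007 at its stop. It springs back by itself: it begins to give at about 1 N and takes about 1 N more for each mm (2 N at 1 mm, 8 N at the stop).
- key4_top (a point): middle of the top of key4, 46 mm along bar x, 48 mm above the counter when up; it goes down with the key. The top is a cylinder of radius 20 mm lying across the bar (32 mm wide along the row where it meets the bar, standing 8 mm above the bar's top), so a fingertip pushed 2 to 4 mm down can slide along the row from key to key and ride over each crest.
- key5 (a joint): the fifth and last key of the row, 60 mm long across the bar (the longest); value = how far it is pressed straight down, m: 0 up, 0.007 at its stop. It springs back by itself: it begins to give at about 1 N and takes about 1 N more for each mm (2 N at 1 mm, 8 N at the stop).
- key5_top (a point): middle of the top of key5, 92 mm along bar x, 48 mm above the counter when up; it goes down with the key. The top is a cylinder of radius 20 mm lying across the bar (32 mm wide along the row where it meets the bar, standing 8 mm above the bar's top), so a fingertip pushed 2 to 4 mm down can slide along the row from key to key and ride over each crest.
- mug: white mug, 85 mm high, 72 mm across, handle at its +y; stands loose beside the bar; origin at the centre of its underside
- pod_a: white coffee pod, 28 mm high, 38 mm across, loose beside the bar; origin at the centre of its underside
- pod_b: copper-coloured coffee pod, 28 mm high, 38 mm across, loose beside the bar; origin at the centre of its underside
- spoon: steel teaspoon, 140 mm long (along its x), lying loose beside the bar
- sugar_jar: glass jar with a steel cap, 100 mm high, 68 mm across, loose, well to the left of the bar; origin at the centre of its underside
- paper_cup: paper cup, 95 mm high, 80 mm across, loose, well to the right of the bar; origin at the centre of its underside

How it is judged:
By the outcome, as a careful person would: the job done as asked, in the order asked, and still so for the second after the job is handed in, while the arm keeps its last pose, push and grip.
It also fails if it takes over 40 s, if anything falls off the work surface, if the arm or the gripper's body presses on something with over 40 N, if the wrist force passes 120 N, or if a joint passes its speed limit or range.

## Robot

A 6-joint arm with a two-finger parallel gripper is mounted at the origin on the work surface. World frame = base frame: x ahead of the robot, y to its left, z up, the work surface at z = 0. Lengths are in m, angles in rad, forces in N, time in s.
With the tool pointing down it reaches from about 0.275 to 0.825 m from the base axis. Payload 5.2 kg.
Tool frame: the origin (TCP) lies at the very end of the fingers, on their centre line; the grasp point (between the pads) lies 19 mm behind it; z points along the fingers, y is the direction in which the jaws open and shut (so a half turn about z gives the same grasp; the last joint's range is limited). The gripper opens to 93 mm and grips with 3 to 60 N. Pads are 15 mm wide; open, the fingers measure 128 mm over their backs; the gripper's body (75 mm by 188 mm) begins 65 mm behind the grasp point.
Start: joints at [0.92, 0.259, 1.535, -0, 1.348, -0.203], TCP at [0.238, 0.496, 0.219] pointing down, gripper open.
Joint ranges: [-3.14, 3.14], [-0.91, 2.08], [0.19, 2.58], [-1.22, 4.36], [0.22, 2.71], [-3.12, 3.12]. Speed limits (rad/s): [2.57, 2.57, 3.14, 3.14, 3.14, 3.14].

## Interface

Orientations are given as a unit quaternion [x, y, z, w].
In Python, from plant import * gives the robot as it stands.
- The arm moves only by the tool step_arm, never from a script. Its argument "commands" is a list of rows, each an object with "delta_pos": the shift along the tool's x, y, z in cm, a list of three; "twist": the turn about the tool's z in rad. A call has 1 to 5 rows; each row shifts and turns the pose as measured when the row begins, along the tool's axes as they then stand; what a row does not reach is not made up. A row lasts 1/12 s, in which the tool goes at most 41.7 mm and 7.16 degrees, less where a joint would pass 70% of its speed; a pose out of reach is approached as far as the arm can. A call with a gripper value outside its range is refused whole. "jaw" is the opening, from 0 (shut) to 1 (fully open), set as the call begins (left out, the last holds). The fingers move at their own pace and stop on an object; "force" is the grip in N (left out, the last holds). Time passes only in rows, so rows that do not move let the fingers close. It gives the time, the measured TCP pose, the force and the opening at its end, in the units of the state.
- read_state(): the state, without advancing time (a new reading comes with each control period).
- get_image(name): name is "side" or "top"; returns the picture (400x640x3 uint8, blue, green, red); there is no depth.
- calibration(name): a dict with "mtx" (3x3 intrinsics, pixels), "xyz" and "attitude" of the camera in the world. Camera axes: x right, y up, looking along -z (the intrinsics and any distortion apply to the point x, -y, -z); pixel columns grow to the right and rows downward; lengths in m; the calibration is good to about 2 mm. A picture is of the moment at which its call begins. calibration takes no time and is no camera call.
- sign_off(): hands the job in, once; it reports no verdict.
The state is a dict: "time": time; "joint_positions": joint angles; "dq": joint speeds; "tau": joint torques, N m; "position": TCP position; "tcp_rot": TCP orientation; "wrist_force": force on the tool from outside, world axes, zero at the start; "moment": the same for the moment, N m; "opening": finger opening in m.
Only numpy, scipy, OpenCV 4.12 (cv2) and the standard library are available. Lean on these libraries where they do the work, as an engineer would, in place of code of your own. Each camera call takes 0.05 s, during which the arm holds its last target. There are 200 camera calls.

## Working session

There is one attempt and no reset: what is moved stays moved. The work goes in short steps, Python scripts to look and compute and a tool call to move; the robot and the scene stay as the last step left them, time stands still between calls to the robot, and variables do not carry over. Pictures are saved under pics/ and viewed, about 8 in all and at most 12, crops included, and the job is handed in when it is done.

Besides the shell and the picture viewer there is one more tool, called after "Call:" in YAML: its name, and indented under it one key for each argument. step_arm: Moves the arm, as the interface text tells. Its arguments: {"type":"object","properties":{"commands":{"type":"array","items":{"type":"object","properties":{"delta_pos":{"type":"array","items":{"type":"number"}},"twist":{"type":"number"}}}},"jaw":{"type":"number"},"force":{"type":"number"}},"required":["commands"]}

```bash
mkdir -p pics
python3 - <<'E'
from plant import *
import cv2
for n in("top","side"):
    cv2.imwrite(f"pics/{n}0.png",get_image(n)); c=calibration(n); print(n,c)
s=read_state(); print(s["time"],s["position"],s["tcp_rot"],s["opening"],s["wrist_force"])
E
```

```text
top {'mtx': array([[486.10546424,   0.        , 316.45379768],
       [  0.        , 486.10546424, 198.7165865 ],
       [  0.        ,   0.        ,   1.        ]]), 'xyz': array([0.30849799, 0.03559385, 1.25228589]), 'attitude': array([-0.07674052,  0.0877017 ,  0.72825441, -0.67532572])}
side {'mtx': array([[432.42816975,   0.        , 318.77795851],
       [  0.        , 432.42816975, 193.78463773],
       [  0.        ,   0.        ,   1.        ]]), 'xyz': array([ 0.40994616, -0.90070222,  1.12362905]), 'attitude': array([ 0.35148751, -0.0376552 , -0.07605099,  0.93233838])}
0.1 [0.23782681 0.49539492 0.21790865] [ 2.22028929e-01  9.75039751e-01 -7.31455598e-04 -3.21798606e-04] 0.09323801268565653 [-0.31473644 -0.68504951  0.92874033]
```

View pics/top0.png

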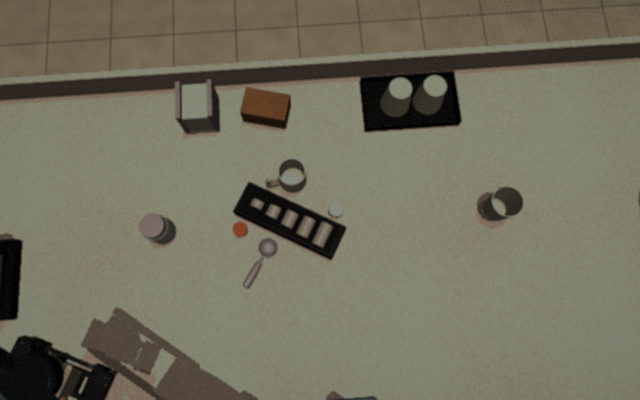

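View pics/side0.png

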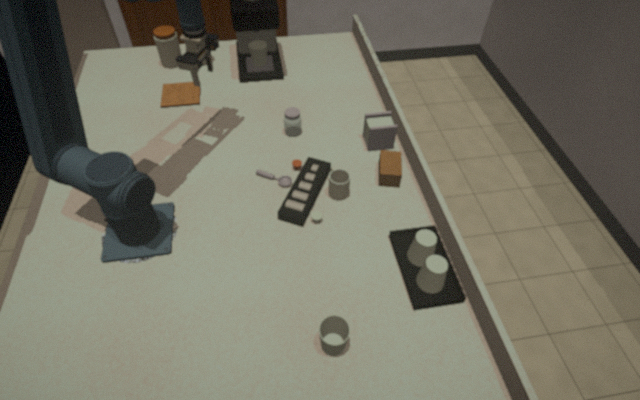

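```bash
cat > h.py <<'E'
import numpy as np, cv2
from scipy.spatial.transform import Rotation as R
from plant import *
def ray(n,px):
    c=calibration(n); p=np.linalg.inv(c["mtx"])@[px[0],px[1],1]
    return c["xyz"], R.from_quat(c["attitude"]).apply([p[0],-p[1],-p[2]])
def at(n,px,z):
    o,d=ray(n,px); return o+d*(z-o[2])/d[2]
def keys(n,im,box):
    x0,y0,x1,y1=box
    g=im[y0:y1,x0:x1].max(2); dark=(g<60).astype(np.uint8)
    cs,_=cv2.findContours(dark,cv2.RETR_EXTERNAL,cv2.CHAIN_APPROX_NONE)
    c=max(cs,key=cv2.contourArea); m=np.zeros_like(g); cv2.drawContours(m,[cv2.convexHull(c)],-1,1,-1)
    m=cv2.erode(m,np.ones((3,3)))
    k=((g>75)&(m>0)).astype(np.uint8)
    N,_,st,ce=cv2.connectedComponentsWithStats(k)
    return cv2.convexHull(c)[:,0]+[x0,y0],[(st[i,4],ce[i]+[x0,y0]) for i in range(1,N) if st[i,4]>8]
E
python3 - <<'E'
from h import *
for n,b in(("top",(225,175,355,265)),("side",(270,150,335,230))):
    im=cv2.imread(f"pics/{n}0.png"); h,k=keys(n,im,b)
    q=cv2.minAreaRect(h); print(n,q)
    for a,c in k: print(a,c.round(1),at(n,c,.046).round(4))
    x0,y0,x1,y1=b; cv2.imwrite(f"pics/{n}c.png",cv2.resize(im[y0:y1,x0:x1],None,fx=6,fy=6) if n=="top" else cv2.resize(im[y0:y1,x0:x1],None,fx=7,fy=7))
for n,p in(("top",(335,210)),("top",(240,229)),("top",(268,247)),("top",(292,176))): print(p,at(n,p,.028).round(3))
E
```

```text
top ((289.0758056640625, 220.06222534179688), (109.01931762695312, 35.81656265258789), 25.34617805480957)
85 [256.8 203.3] [0.5933 0.1579 0.046 ]
130 [273.  210.9] [0.5705 0.118  0.046 ]
177 [289.3 218.5] [0.548 0.078 0.046]
221 [305.5 226.2] [0.5251 0.0385 0.046 ]
267 [322.1 233.9] [ 0.5025 -0.0015  0.046 ]
side ((304.8662109375, 191.24520874023438), (26.49648666381836, 71.74800872802734), 28.610462188720703)
54 [314.1 167.3] [0.5924 0.1576 0.046 ]
80 [309.6 176.1] [0.5699 0.1176 0.046 ]
107 [304.6 185.3] [0.5467 0.0776 0.046 ]
138 [299.7 194.9] [0.5244 0.0374 0.046 ]
173 [294.5 204.8] [ 0.5018 -0.0022  0.046 ]
(335, 210) [ 0.565 -0.04   0.028]
(240, 229) [0.534 0.206 0.028]
(268, 247) [0.482 0.137 0.028]
(292, 176) [0.664 0.064 0.028]
```

View pics/topc.png

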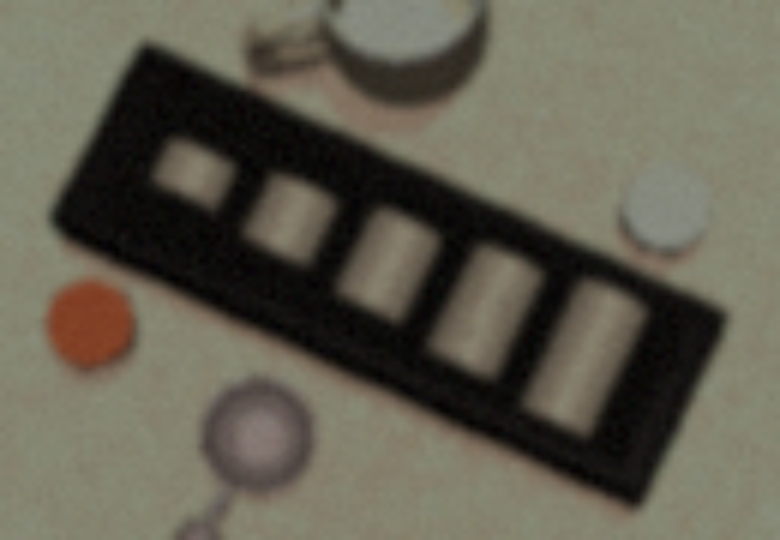

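Call:
step_arm:
  commands:
    - {"delta_pos": [0,0,0],"twist": -0.12}
    - {"delta_pos": [0,0,0],"twist": -0.12}
    - {"delta_pos": [0,0,0],"twist": -0.12}
    - {"delta_pos": [0,0,0],"twist": -0.12}
    - {"delta_pos": [0,0,0],"twist": -0.12}
  jaw: 0
  force: 10

```text
time: 0.52
position: [0.2368, 0.4941, 0.2153]
tcp_rot: [-0.086, 0.996, -0.003, -0.002]
wrist_force: [0.5, -0.2, 0.4]
opening: 0.0643
```

Call:
step_arm:
  commands:
    - {"delta_pos": [0,0,0],"twist": -0.12}
    - {"delta_pos": [0,0,0],"twist": -0.12}
    - {"delta_pos": [0,0,0],"twist": -0.12}
    - {"delta_pos": [0,0,0],"twist": -0.12}
    - {"delta_pos": [0,0,0],"twist": -0.12}

```text
time: 0.93
position: [0.2357, 0.4926, 0.2127]
tcp_rot: [-0.388, 0.921, -0.003, -0.006]
wrist_force: [1.4, -0.3, -0.7]
opening: 0.0311
```

Call:
step_arm:
  commands:
    - {"delta_pos": [0,0,0],"twist": -0.1}
    - {"delta_pos": [0,0,0],"twist": -0.1}
    - {"delta_pos": [0,0,0],"twist": -0.1}
    - {"delta_pos": [0,0,0]}

```text
schema error: expected keys delta_pos, twist
```

```bash
cat >> h.py <<'E'
K1=np.array([.5929,.1578]); K5=np.array([.5022,-.0018]); D=(K5-K1)/np.linalg.norm(K5-K1); C=(K1+K5)/2
def rep():
    s=read_state(); p=s["position"]; r=R.from_quat(s["tcp_rot"]); M=r.as_matrix(); v=p[:2]-C
    print("t",round(s["time"],2),"p",p.round(4),"along",(v@D*1e3).round(1),"across",((D[0]*v[1]-D[1]*v[0])*1e3).round(1),
     "F",s["wrist_force"].round(1),"open",round(s["opening"],4),"z",M[:,2].round(3))
    a=M[:,0]; print("twist to row",round(-np.arctan2(a[0]*D[1]-a[1]*D[0],a[:2]@D),4))
    t=np.array([*(C+D*-.116),.09]); print("to start cm",(r.inv().apply(t-p)*100).round(2))
    return s
E
python3 -c "from h import *; rep()"
```

```text
t 0.93 p [0.2357 0.4926 0.2127] along -206.4 across -476.0 F [ 1.4 -0.3 -0.7] open 0.0311 z [-0.008 -0.01  -1.   ]
twist to row -0.2563
to start cm [ -3.48 -48.32  12.3 ]
```

Call:
step_arm:
  commands:
    - {"delta_pos": [0,0,0],"twist": -0.12}
    - {"delta_pos": [0,0,0],"twist": -0.12}
    - {"delta_pos": [0.5,-2,-0.1],"twist": -0.03}
    - {"delta_pos": [0.75,-4,-0.1],"twist": 0}
    - {"delta_pos": [0.75,-4,-0.1],"twist": 0}

```text
time: 1.35
position: [0.3094, 0.429, 0.2129]
tcp_rot: [-0.522, 0.853, -0.002, -0.009]
wrist_force: [1.0, 0.4, -0.0]
opening: 0.0008
```

Call:
step_arm:
  commands:
    - {"delta_pos": [0.75,-4,0],"twist": 0}
    - {"delta_pos": [0.75,-4,0],"twist": 0}
    - {"delta_pos": [0.75,-4,0],"twist": 0}
    - {"delta_pos": [0.75,-4,0],"twist": 0}
    - {"delta_pos": [0.75,-4,0],"twist": 0}

```text
time: 1.77
position: [0.4732, 0.2995, 0.2107]
tcp_rot: [-0.524, 0.852, -0.001, -0.011]
wrist_force: [-0.1, 1.2, -0.6]
opening: 0.0004
```

```bash
python3 -c "from h import *; rep()"
```

```text
t 1.77 p [0.4732 0.2995 0.2107] along -155.8 across -174.1 F [-0.1  1.2 -0.6] open 0.0004 z [-0.017 -0.013 -1.   ]
twist to row 0.0484
to start cm [  4.59 -17.3   12.  ]
```

Call:
step_arm:
  commands:
    - {"delta_pos": [0.9,-3.6,1],"twist": 0.05}
    - {"delta_pos": [0.9,-3.6,1],"twist": 0}
    - {"delta_pos": [0.9,-3.6,1],"twist": 0}
    - {"delta_pos": [0.9,-3.6,1],"twist": 0}
    - {"delta_pos": [0.9,-3.6,1],"twist": 0}

```text
time: 2.18
position: [0.615, 0.164, 0.159]
tcp_rot: [-0.501, 0.866, -0.001, -0.009]
wrist_force: [0.1, -0.9, -0.1]
opening: 0.0006
```

```bash
python3 -c "from h import *; rep()"
```

```text
t 2.18 p [0.615 0.164 0.159] along -108.1 across 16.1 F [ 0.1 -0.9 -0.1] open 0.0006 z [-0.014 -0.012 -1.   ]
twist to row -0.0052
to start cm [-0.9   1.57  6.9 ]
```

Call:
step_arm:
  commands:
    - {"delta_pos": [0,0,0],"twist": 0}
    - {"delta_pos": [-0.5,0.8,2.5],"twist": 0}
    - {"delta_pos": [-0.4,0.8,2.5],"twist": 0}
    - {"delta_pos": [0,0,2],"twist": 0}
    - {"delta_pos": [0,0,0],"twist": 0}

```text
time: 2.6
position: [0.6093, 0.1693, 0.0812]
tcp_rot: [-0.495, 0.869, -0.002, -0.011]
wrist_force: [-0.9, 0.2, -0.8]
opening: 0.0003
```

```bash
python3 -c "
from h import *; rep()
for n,b in(('top',(225,165,365,265)),('side',(250,110,360,230))):
    im=get_image(n); x0,y0,x1,y1=b; cv2.imwrite(f'pics/{n}1.png',cv2.resize(im[y0:y1,x0:x1],None,fx=5,fy=5))
rep()"
```

```text
t 2.6 p [0.6093 0.1693 0.0812] along -109.9 across 8.5 F [-0.9  0.2 -0.8] open 0.0003 z [-0.018 -0.014 -1.   ]
twist to row -0.0185
to start cm [-0.58  0.87 -0.88]
t 2.7 p [0.6116 0.1698 0.0851] along -111.5 across 10.3 F [ 0.2  1.2 -0. ] open 0.0004 z [-0.012 -0.014 -1.   ]
twist to row -0.018
to start cm [-0.42  1.04 -0.49]
```

View pics/side1.png

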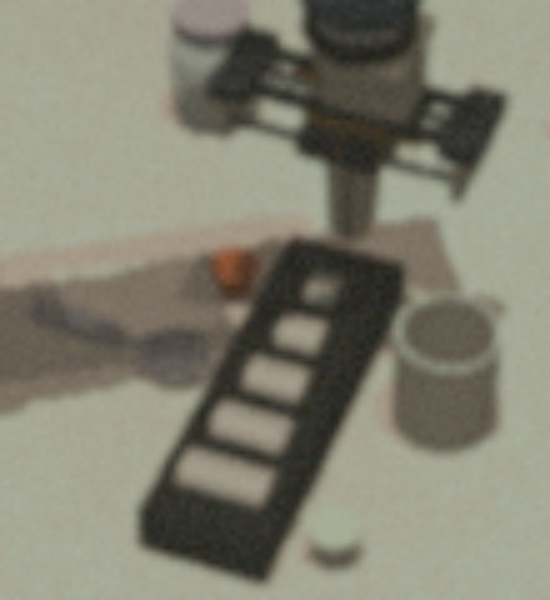

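Call:
step_arm:
  commands:
    - {"delta_pos": [-0.2,0.5,0.3],"twist": -0.02}
    - {"delta_pos": [-0.2,0.5,0.3],"twist": 0}
    - {"delta_pos": [0,0,0.3],"twist": 0}
    - {"delta_pos": [0,0,0.3],"twist": 0}
    - {"delta_pos": [0,0,0],"twist": 0}

```text
time: 3.12
position: [0.6074, 0.1806, 0.0786]
tcp_rot: [-0.505, 0.863, -0.005, -0.004]
wrist_force: [0.5, -0.8, 0.8]
opening: 0.0005
```

Call:
step_arm:
  commands:
    - {"delta_pos": [0,0,0],"twist": 0}

```text
time: 3.2
position: [0.6076, 0.1809, 0.0792]
tcp_rot: [-0.506, 0.863, -0.005, -0.004]
wrist_force: [0.0, 0.4, 0.1]
opening: 0.0001
```

Call:
step_arm:
  commands:
    - {"delta_pos": [0,0,0],"twist": 0}

```text
time: 3.28
position: [0.6078, 0.1809, 0.0795]
tcp_rot: [-0.506, 0.863, -0.005, -0.003]
wrist_force: [1.0, -0.5, -0.2]
opening: 0.0001
```

Call:
step_arm:
  commands:
    - {"delta_pos": [0,0,0],"twist": 0}

```text
time: 3.37
position: [0.6081, 0.1809, 0.0798]
tcp_rot: [-0.506, 0.863, -0.005, -0.003]
wrist_force: [-0.5, -0.7, -0.7]
opening: 0.0005
```

```bash
python3 -c "from h import *; rep()"
```

```text
t 3.37 p [0.6081 0.1809 0.0798] along -119.3 across 1.8 F [-0.5 -0.7 -0.7] open 0.0005 z [-0.    -0.012 -1.   ]
twist to row 0.006
to start cm [ 0.34  0.17 -1.01]
```

Call:
step_arm:
  commands:
    - {"delta_pos": [0,0,0.6],"twist": 0}
    - {"delta_pos": [0,0,0.6],"twist": 0}
    - {"delta_pos": [0,0,0.6],"twist": 0}
    - {"delta_pos": [0,0.1,0.5],"twist": 0}
    - {"delta_pos": [0,0.1,0.3],"twist": 0}

```text
time: 3.78
position: [0.6071, 0.1811, 0.052]
tcp_rot: [-0.505, 0.863, -0.006, -0.002]
wrist_force: [-0.1, 0.3, 0.3]
opening: 0.0005
```

Call:
step_arm:
  commands:
    - {"delta_pos": [0,0,0.03],"twist": 0}
    - {"delta_pos": [0,0,0.03],"twist": 0}

```text
time: 3.95
position: [0.6058, 0.1809, 0.0495]
tcp_rot: [-0.505, 0.863, -0.005, -0.004]
wrist_force: [-1.6, 0.2, 0.2]
opening: 0.0005
```

```bash
python3 -c "from h import *; rep()"
```

```text
t 3.95 p [0.6058 0.1809 0.0495] along -118.3 across -0.2 F [-1.6  0.2  0.2] open 0.0005 z [-0.002 -0.012 -1.   ]
twist to row 0.005
to start cm [ 0.28 -0.04 -4.05]
```

Call:
step_arm:
  commands:
    - {"delta_pos": [0,0,0.2],"twist": 0}
    - {"delta_pos": [0,0,0.2],"twist": 0}
    - {"delta_pos": [0,0,0.05],"twist": 0}
    - {"delta_pos": [0,0,0.03],"twist": 0}

```text
time: 4.28
position: [0.606, 0.181, 0.0443]
tcp_rot: [-0.505, 0.863, -0.005, -0.004]
wrist_force: [0.1, -0.1, -0.7]
opening: 0.0004
```

Call:
step_arm:
  commands:
    - {"delta_pos": [0,0,0.03],"twist": 0}

```text
time: 4.37
position: [0.6061, 0.181, 0.0441]
tcp_rot: [-0.505, 0.863, -0.005, -0.004]
wrist_force: [0.1, -1.2, 0.1]
opening: 0.0003
```

Call:
step_arm:
  commands:
    - {"delta_pos": [0.2,0,0],"twist": 0}
    - {"delta_pos": [0.3,0,0],"twist": 0}
    - {"delta_pos": [0.3,0,0.03],"twist": 0}
    - {"delta_pos": [0.3,0,0.03],"twist": 0}

```text
time: 4.7
position: [0.602, 0.1723, 0.0447]
tcp_rot: [-0.505, 0.863, -0.005, -0.001]
wrist_force: [2.4, 4.1, 1.8]
opening: 0.0007
```

```bash
python3 -c "from h import *; rep()"
```

```text
t 4.7 p [0.602  0.1723 0.0447] along -108.9 across 0.8 F [2.4 4.1 1.8] open 0.0007 z [ 0.003 -0.01  -1.   ]
twist to row 0.0054
to start cm [-0.68  0.04 -4.53]
```

Call:
step_arm:
  commands:
    - {"delta_pos": [0.25,0,-0.03],"twist": 0}
    - {"delta_pos": [0.3,0,0],"twist": 0}
    - {"delta_pos": [0.3,0,0.02],"twist": 0}

```text
time: 4.95
position: [0.5992, 0.1651, 0.0467]
tcp_rot: [-0.505, 0.863, -0.005, 0.001]
wrist_force: [1.5, 1.8, 3.5]
opening: 0.0007
```

```bash
python3 -c "from h import *; rep()"
```

```text
t 4.95 p [0.5992 0.1651 0.0467] along -101.2 across 1.9 F [1.5 1.8 3.5] open 0.0007 z [ 0.008 -0.008 -1.   ]
twist to row 0.0052
to start cm [-1.46  0.14 -4.34]
```

Call:
step_arm:
  commands:
    - {"delta_pos": [0.3,0,0.12],"twist": 0}
    - {"delta_pos": [0.3,0,0.12],"twist": 0}
    - {"delta_pos": [0.3,-0.1,0.08],"twist": 0}

```text
time: 5.2
position: [0.596, 0.1561, 0.0446]
tcp_rot: [-0.505, 0.863, -0.006, 0.002]
wrist_force: [0.6, 3.6, 4.4]
opening: 0.0005
```

```bash
python3 -c "from h import *; rep()"
```

```text
t 5.2 p [0.596  0.1561 0.0446] along -91.8 across 3.5 F [0.6 3.6 4.4] open 0.0005 z [ 0.01  -0.008 -1.   ]
twist to row 0.0052
to start cm [-2.41  0.28 -4.55]
```

Call:
step_arm:
  commands:
    - {"delta_pos": [0.3,0.1,0.04],"twist": 0}
    - {"delta_pos": [0.3,0.1,0.04],"twist": 0}
    - {"delta_pos": [0.3,0.1,0.04],"twist": 0}

```text
time: 5.45
position: [0.5907, 0.1489, 0.0444]
tcp_rot: [-0.505, 0.863, -0.007, 0.005]
wrist_force: [1.8, 2.5, 5.1]
opening: 0.0002
```

```bash
python3 -c "from h import *; rep()"
```

```text
t 5.45 p [0.5907 0.1489 0.0444] along -83.0 across 2.4 F [1.8 2.5 5.1] open 0.0002 z [ 0.015 -0.007 -1.   ]
twist to row 0.0046
to start cm [-3.31  0.16 -4.56]
```

Call:
step_arm:
  commands:
    - {"delta_pos": [0.3,0.08,0.03],"twist": 0}
    - {"delta_pos": [0.3,0.08,0.02],"twist": 0}
    - {"delta_pos": [0.3,0.08,0.0],"twist": 0}
    - {"delta_pos": [0.3,0.05,0.0],"twist": 0}

```text
time: 5.78
position: [0.5797, 0.1376, 0.0429]
tcp_rot: [-0.505, 0.863, -0.007, 0.002]
wrist_force: [2.5, 3.8, 1.1]
opening: 0.0005
```

```bash
python3 -c "from h import *; rep()"
```

```text
t 5.78 p [0.5797 0.1376 0.0429] along -67.7 across -1.5 F [2.5 3.8 1.1] open 0.0005 z [ 0.011 -0.009 -1.   ]
twist to row 0.0051
to start cm [-4.82 -0.24 -4.72]
```

Call:
step_arm:
  commands:
    - {"delta_pos": [-0.1,0,-0.12],"twist": 0}
    - {"delta_pos": [0,0,-0.1],"twist": 0}
    - {"delta_pos": [0.1,0,0],"twist": 0}

```text
time: 6.03
position: [0.578, 0.1368, 0.0438]
tcp_rot: [-0.505, 0.863, -0.006, 0.001]
wrist_force: [1.8, 3.6, 1.6]
opening: 0.0007
```

```bash
python3 -c "from h import *; rep()"
```

```text
t 6.03 p [0.578  0.1368 0.0438] along -66.2 across -2.6 F [1.8 3.6 1.6] open 0.0007 z [ 0.008 -0.01  -1.   ]
twist to row 0.0042
to start cm [-4.96 -0.34 -4.64]
```

Call:
step_arm:
  commands:
    - {"delta_pos": [0.3,-0.03,-0.06],"twist": 0}
    - {"delta_pos": [0.3,-0.03,0],"twist": 0}
    - {"delta_pos": [0.3,-0.03,0.03],"twist": 0}
    - {"delta_pos": [0.3,0,0.06],"twist": 0}

```text
time: 6.37
position: [0.5742, 0.1278, 0.0445]
tcp_rot: [-0.505, 0.863, -0.006, 0.003]
wrist_force: [1.7, 2.9, 4.6]
opening: 0.0006
```

```bash
python3 -c "from h import *; rep()"
```

```text
t 6.37 p [0.5742 0.1278 0.0445] along -56.5 across -1.4 F [1.7 2.9 4.6] open 0.0006 z [ 0.012 -0.006 -1.   ]
twist to row 0.005
to start cm [-5.95 -0.23 -4.54]
```

Call:
step_arm:
  commands:
    - {"delta_pos": [0.3,0,0.03],"twist": 0}
    - {"delta_pos": [0.3,0,0.03],"twist": 0}
    - {"delta_pos": [0.3,0.04,0.04],"twist": 0}
    - {"delta_pos": [0.3,0.04,0.03],"twist": 0}
    - {"delta_pos": [0.3,0.04,0.03],"twist": 0}

```text
time: 6.78
position: [0.5662, 0.1135, 0.0442]
tcp_rot: [-0.505, 0.863, -0.007, 0.005]
wrist_force: [2.4, 3.4, 4.1]
opening: 0.0006
```

```bash
python3 -c "from h import *; rep()"
```

```text
t 6.78 p [0.5662 0.1135 0.0442] along -40.1 across -1.3 F [2.4 3.4 4.1] open 0.0006 z [ 0.015 -0.007 -1.   ]
twist to row 0.005
to start cm [-7.59 -0.24 -4.56]
```

Call:
step_arm:
  commands:
    - {"delta_pos": [0.3,0,0.01],"twist": 0}
    - {"delta_pos": [0.3,0,0],"twist": 0}
    - {"delta_pos": [0.3,0,-0.02],"twist": 0}
    - {"delta_pos": [0.3,0,-0.06],"twist": 0}

```text
time: 7.12
position: [0.5581, 0.1007, 0.0442]
tcp_rot: [-0.505, 0.863, -0.007, 0.003]
wrist_force: [0.2, 0.1, -0.3]
opening: 0.0003
```

```bash
python3 -c "from h import *; rep()"
```

```text
t 7.12 p [0.5581 0.1007 0.0442] along -25.0 across -2.1 F [ 0.2  0.1 -0.3] open 0.0003 z [ 0.011 -0.008 -1.   ]
twist to row 0.0052
to start cm [-9.1  -0.32 -4.59]
```

Off key2 and free. On to key3.

Call:
step_arm:
  commands:
    - {"delta_pos": [0.25,0,-0.06],"twist": 0}
    - {"delta_pos": [0.3,-0.03,-0.04],"twist": 0}
    - {"delta_pos": [0.3,-0.03,0.01],"twist": 0}
    - {"delta_pos": [0.3,-0.03,0.03],"twist": 0}

```text
time: 7.45
position: [0.5518, 0.0901, 0.0439]
tcp_rot: [-0.505, 0.863, -0.005, 0.003]
wrist_force: [1.8, 5.7, 3.8]
opening: 0.0007
```

```bash
python3 -c "from h import *; rep()"
```

```text
t 7.45 p [0.5518 0.0901 0.0439] along -12.6 across -2.3 F [1.8 5.7 3.8] open 0.0007 z [ 0.01  -0.006 -1.   ]
twist to row 0.004
to start cm [-10.33  -0.32  -4.61]
```

Call:
step_arm:
  commands:
    - {"delta_pos": [0.3,-0.03,0],"twist": 0}
    - {"delta_pos": [0.3,-0.03,0.01],"twist": 0}
    - {"delta_pos": [0.3,0,0.03],"twist": 0}
    - {"delta_pos": [0.3,0,0.04],"twist": 0}

```text
time: 7.78
position: [0.5476, 0.0795, 0.0444]
tcp_rot: [-0.505, 0.863, -0.005, 0.005]
wrist_force: [1.2, 3.1, 4.5]
opening: 0.0004
```

```bash
python3 -c "from h import *; rep()"
```

```text
t 7.78 p [0.5476 0.0795 0.0444] along -1.3 across -0.7 F [1.2 3.1 4.5] open 0.0004 z [ 0.013 -0.005 -1.   ]
twist to row 0.004
to start cm [-11.48  -0.18  -4.53]
```

Call:
step_arm:
  commands:
    - {"delta_pos": [0.3,0.04,0.03],"twist": 0}
    - {"delta_pos": [0.3,0.04,0.03],"twist": 0}
    - {"delta_pos": [0.3,0.02,0.02],"twist": 0}

```text
time: 8.03
position: [0.5427, 0.0713, 0.0441]
tcp_rot: [-0.505, 0.863, -0.006, 0.006]
wrist_force: [1.7, 3.8, 4.4]
opening: 0.0008
```

Call:
step_arm:
  commands:
    - {"delta_pos": [0.3,0,0],"twist": 0}
    - {"delta_pos": [0.3,0,-0.02],"twist": 0}
    - {"delta_pos": [0.3,0,-0.06],"twist": 0}

```text
time: 8.28
position: [0.5367, 0.0618, 0.0443]
tcp_rot: [-0.505, 0.863, -0.006, 0.004]
wrist_force: [-0.1, -0.2, 2.6]
opening: 0.0004
```

```bash
python3 -c "from h import *; rep()"
```

```text
t 8.28 p [0.5367 0.0618 0.0443] along 19.4 across -1.4 F [-0.1 -0.2  2.6] open 0.0004 z [ 0.013 -0.006 -1.   ]
twist to row 0.0044
to start cm [-13.55  -0.27  -4.55]
```

Call:
step_arm:
  commands:
    - {"delta_pos": [0.3,0,-0.06],"twist": 0}
    - {"delta_pos": [0.25,0,-0.06],"twist": 0}
    - {"delta_pos": [0.3,-0.03,-0.04],"twist": 0}
    - {"delta_pos": [0.3,-0.03,0],"twist": 0}

```text
time: 8.62
position: [0.5292, 0.0506, 0.0446]
tcp_rot: [-0.504, 0.863, -0.004, 0.003]
wrist_force: [1.6, 3.4, 3.0]
opening: 0.0005
```

```bash
python3 -c "from h import *; rep()"
```

```text
t 8.62 p [0.5292 0.0506 0.0446] along 32.8 across -2.4 F [1.6 3.4 3. ] open 0.0005 z [ 0.009 -0.005 -1.   ]
twist to row 0.0036
to start cm [-14.89  -0.34  -4.53]
```

Call:
step_arm:
  commands:
    - {"delta_pos": [0.3,-0.03,0.02],"twist": 0}
    - {"delta_pos": [0.3,-0.03,0.03],"twist": 0}
    - {"delta_pos": [0.3,0,0.04],"twist": 0}
    - {"delta_pos": [0.3,0,0.04],"twist": 0}

```text
time: 8.95
position: [0.5245, 0.0393, 0.0443]
tcp_rot: [-0.505, 0.863, -0.005, 0.004]
wrist_force: [2.2, 3.5, 5.1]
opening: 0.001
```

Call:
step_arm:
  commands:
    - {"delta_pos": [0.3,0.02,0.03],"twist": 0}
    - {"delta_pos": [0.3,0.02,0.03],"twist": 0}
    - {"delta_pos": [0.3,0.02,0.02],"twist": 0}

```text
time: 9.2
position: [0.5199, 0.0308, 0.044]
tcp_rot: [-0.505, 0.863, -0.005, 0.005]
wrist_force: [1.3, 3.2, 5.2]
opening: 0.0003
```

```bash
python3 -c "from h import *; rep()"
```

```text
t 9.2 p [0.5199 0.0308 0.044 ] along 54.7 across -0.7 F [1.3 3.2 5.2] open 0.0003 z [ 0.014 -0.004 -1.   ]
twist to row 0.0038
to start cm [-17.08  -0.2   -4.55]
```

Call:
step_arm:
  commands:
    - {"delta_pos": [0.3,0,-0.01],"twist": 0}
    - {"delta_pos": [0.3,0,-0.03],"twist": 0}
    - {"delta_pos": [0.3,0,-0.06],"twist": 0}
    - {"delta_pos": [0.3,0,-0.06],"twist": 0}

```text
time: 9.53
position: [0.5113, 0.0181, 0.0445]
tcp_rot: [-0.505, 0.863, -0.005, 0.003]
wrist_force: [0.5, 0.1, 0.2]
opening: 0.0004
```

```bash
python3 -c "from h import *; rep()"
```

```text
t 9.53 p [0.5113 0.0181 0.0445] along 70.0 across -1.9 F [0.5 0.1 0.2] open 0.0004 z [ 0.009 -0.006 -1.   ]
twist to row 0.0046
to start cm [-18.6   -0.33  -4.56]
```

Call:
step_arm:
  commands:
    - {"delta_pos": [0.25,0,-0.06],"twist": 0}
    - {"delta_pos": [0.3,-0.03,-0.03],"twist": 0}
    - {"delta_pos": [0.3,-0.03,0.0],"twist": 0}
    - {"delta_pos": [0.3,-0.03,0.02],"twist": 0}

```text
time: 9.87
position: [0.5054, 0.0075, 0.0448]
tcp_rot: [-0.504, 0.863, -0.004, 0.003]
wrist_force: [1.5, 3.3, 3.6]
opening: 0.0004
```

```bash
python3 -c "from h import *; rep()"
```

```text
t 9.87 p [0.5054 0.0075 0.0448] along 82.2 across -1.8 F [1.5 3.3 3.6] open 0.0004 z [ 0.009 -0.004 -1.   ]
twist to row 0.0035
to start cm [-19.82  -0.29  -4.5 ]
```

Call:
step_arm:
  commands:
    - {"delta_pos": [0.3,0,0.02],"twist": 0}
    - {"delta_pos": [0.3,0,0.03],"twist": 0}
    - {"delta_pos": [0.25,0,0.04],"twist": 0}
    - {"delta_pos": [0.05,0,0.04],"twist": 0}

```text
time: 10.2
position: [0.5013, -0.0015, 0.0443]
tcp_rot: [-0.504, 0.863, -0.005, 0.003]
wrist_force: [0.7, 2.5, 5.1]
opening: 0.0005
```

```bash
python3 -c "
from h import *; rep()
for n,b in(('top',(225,165,365,265)),('side',(250,110,360,230))):
    im=get_image(n); cv2.imwrite(f'pics/{n}2full.png',im); x0,y0,x1,y1=b; cv2.imwrite(f'pics/{n}2.png',cv2.resize(im[y0:y1,x0:x1],None,fx=5,fy=5))
for i in range(4): get_image('side')
rep()"
```

```text
t 10.2 p [ 0.5013 -0.0015  0.0443] along 92.0 across -0.9 F [0.7 2.5 5.1] open 0.0005 z [ 0.011 -0.004 -1.   ]
twist to row 0.0035
to start cm [-20.8   -0.22  -4.54]
t 10.5 p [ 0.5013 -0.0014  0.0442] along 91.9 across -0.9 F [0.1 0.2 5.1] open 0.0005 z [ 0.01  -0.005 -1.   ]
twist to row 0.0041
to start cm [-20.79  -0.23  -4.56]
```

View pics/side2.png

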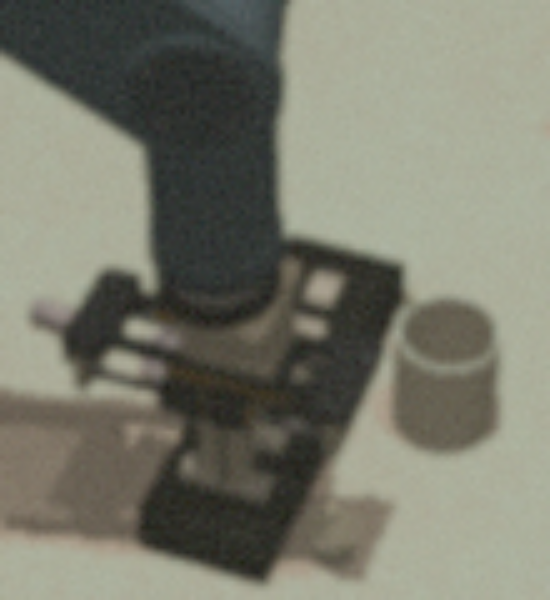

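View pics/top2full.png

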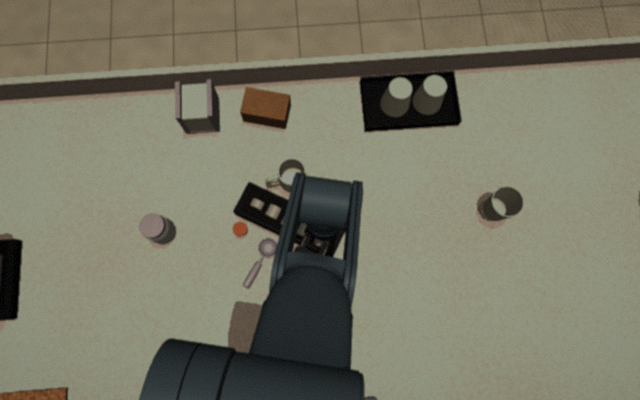

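Call:
step_arm:
  commands:
    - {"delta_pos": [0,0,-0.03],"twist": 0}
    - {"delta_pos": [0,0,0.02],"twist": 0}

```text
time: 10.67
position: [0.5013, -0.0015, 0.0443]
tcp_rot: [-0.505, 0.863, -0.005, 0.003]
wrist_force: [0.6, 2.1, 4.2]
opening: 0.0005
```

```bash
python3 -c "
from h import *
for i in range(6): get_image('side')
s=rep()
if 45>1e3*s['position'][2]>0 and 1e3*s['position'][2]<46.2: pass
"
```

```text
t 10.97 p [ 0.5013 -0.0015  0.0442] along 92.0 across -0.9 F [-0.2  2.2  3.7] open 0.0007 z [ 0.01  -0.005 -1.   ]
twist to row 0.0042
to start cm [-20.8   -0.23  -4.57]
```

Call:
step_arm:
  commands:
    - {"delta_pos": [0,0,-0.08],"twist": 0}

```text
time: 11.05
position: [0.5013, -0.0015, 0.045]
tcp_rot: [-0.505, 0.863, -0.005, 0.003]
wrist_force: [0.6, 0.4, 3.6]
opening: 0.0007
```

```bash
python3 -c "
from h import *
for i in range(6): get_image('side')
rep()"
```

```text
t 11.35 p [ 0.5013 -0.0015  0.045 ] along 92.0 across -0.9 F [0.9 1.3 4.7] open 0.0005 z [ 0.01  -0.005 -1.   ]
twist to row 0.0042
to start cm [-20.8   -0.23  -4.49]
```

Steady with key5 about 3 mm down at about 4 N, so I'm handing in.

```bash
python3 -c "
from plant import *
print(sign_off())"
```

```text
the job is handed in; nothing more can be done
None
```

I ran the closed fingertip along the row from key1 to key5, and handed in with it resting on key5. The program ended at about 11.4 s, and hand-in gives no verdict.

- **Sweep:** The tip stayed 3 to 4 mm below the key tops at each crest. The upward push was about 4 to 5 N on each key, well short of the 8 N at the stop. These depths come from the measured tip height, not from a direct reading of the keys.
- **Between keys:** The tip was free of all keys between key2 and key3, and again between key4 and key5. Between key1 and key2 it sank to about 43 mm above the counter and touched key2's side early at about 4 N, so I raised it before going on.
- **Final hold:** The tip is over the centre of key5, 0.9 mm to one side of the middle line. The key is about 3 mm down at about 4 N, and its height held steady for the last 0.3 s. At that position the tip touches no other key.
- **Surroundings:** The pictures taken on reaching key5 show the bar's visible corners, the mug, the copper pod, the spoon, the jar and the cup where they were. The arm hid the white pod in both views, so I could not check it at the end, but the fingers never went near it.

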